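# Set both lens-axis pointers to their red tabs

## Robot

A 6-joint arm with a two-finger parallel gripper is mounted at the origin on the work surface. World frame = base frame: x ahead of the robot, y to its left, z up, the work surface at z = 0. Lengths are in m, angles in rad, forces in N, time in s.
With the tool pointing down it reaches from about 0.225 to 0.875 m from the base axis. Payload 3.4 kg.
Tool frame: the origin (TCP) lies at the very end of the fingers, on their centre line; the grasp point (between the pads) lies 19 mm behind it; z points along the fingers, x is the direction in which the jaws open and shut, and the axes are right-handed (so a half turn about z gives the same grasp; the last joint's range is limited). The gripper opens to 85 mm and grips with 20 to 120 N. Pads are 22 mm wide; open, the fingers measure 114 mm over their backs; the gripper's body (76 mm by 85 mm) begins 54 mm behind the grasp point. The pads swing forward as they close: fully open they stand 13 mm farther back than shut.
Start: joints at [-1.406, 0.276, 1.505, -0, 1.361, -0.121], TCP at [0.162, -0.552, 0.231] pointing down, gripper open.
Joint ranges: [-2.89, 2.89], [-0.75, 2.08], [0.22, 2.7], [-1.18, 4.32], [0.11, 2.71], [-2.7, 2.7]. Speed limits (rad/s): [2.57, 2.57, 3.14, 3.14, 3.14, 3.14].

## Interface

Orientations are given as a unit quaternion [w, x, y, z].
In Python, from rig import manip gives the robot as it stands.
- The arm moves only by the tool carry_out, never from a script. Its argument "series" is a list of rows, each a list of 2 entries, a list of its own where there are three numbers: the shift along the tool's x, y, z in mm, then the turn about the tool's z in degrees. A call has 1 to 10 rows; each row shifts and turns the pose as measured when the row begins, along the tool's axes as they then stand; what a row does not reach is not made up. A row lasts 1/12 s, in which the tool goes at most 41.7 mm and 7.16 degrees, less where a joint would pass 70% of its speed; a pose out of reach is approached as far as the arm can. A call is refused whole if a number of a shift passes 41.7 or a number of a turn 7.16, either way. A call with a gripper value outside its range is refused whole. "fingers" is the finger opening in mm, from 0 to 85.4, set as the call begins (left out, the last holds). The fingers move at their own pace and stop on an object; "squeeze" is the grip in N (left out, the last holds). Time passes only in rows, so rows that do not move let the fingers close. It gives the time, the measured TCP pose, the force and the opening at its end, in the units of the state.
- manip.get_state(): the state, without advancing time (a new reading comes with each control period).
- manip.get_image(name): name is "scene" or "side" or "wrist"; returns a dict with "frame" (400x640x3 uint8, blue, green, red), "K" (3x3 intrinsics, pixels), "rvec" (rotation vector, rad) and "tvec" (3), from world to camera coordinates, as OpenCV has them; the wrist camera has in their place "mount" (4x4, takes a point from camera to tool coordinates, whose origin is the TCP and whose axes are the tool frame's). Camera axes: x right, y down, z forward; pixel columns grow to the right and rows downward; lengths in m; the calibration is good to about 2 mm. A picture is of the moment at which its call begins: read the wrist's pose just before it. There is no depth.
- manip.sign_off(): hands the job in, once; it reports no verdict.
The state is a dict: "clock": time; "qpos": joint angles; "qd": joint speeds; "effort": joint torques, N m; "position": TCP position; "ee_rot": TCP orientation; "contact_force": force on the tool from outside, world axes, zero at the start; "moment": the same for the moment, N m; "width": finger opening in m.
Only numpy, scipy, OpenCV 4.12 (cv2) and the standard library are available. Lean on these libraries where they do the work, as an engineer would, in place of code of your own. Each camera call takes 0.05 s, during which the arm holds its last target. There are 200 camera calls.

## Task

Set up the two lens-axis gauges for the next pair of spectacles: on the blue gauge and on the green one, push the black pointer gently round with a fingertip until its tip stands over that gauge's red tab, ignoring the yellow tab. Only push, do not pinch the pointers or shove them hard, and leave everything else on the bench where it is. Finish with the hand clear of everything.

Things in the scene. Friction and masses are not known exactly. Their poses are not given: they have to be found in the camera images.
- pivot_blue (a point): pivot axis of the blue gauge: a fixed blue disc 200 mm across and 14 mm high with a white face (15 mm high), screwed to the bench, a green-tinted lens 60 mm across on it (top at 21 mm). The point lies on the vertical axis in the disc's centre, 36 mm above the bench, half-way up the pointer; its z axis is up, its x axis lies along the pointer when the pointer's joint reads 0
- tip_blue (a point): end of the black pointer of the blue gauge, 88 mm from the pivot, 36 mm above the bench. The pointer is a horizontal arm 14 mm wide, with its underside 26 mm and its top 46 mm above the bench, straight-sided from 25 mm behind the pivot to 74 mm in front of it, then a nose 5 mm wide to the tip; hub 28 mm across and 48 mm high; a white line runs along its top
- pointer_blue (a joint): angle of the blue gauge's pointer (rad) about the vertical, growing anticlockwise seen from above, from -1.75 to 1.75, 0 along the x axis of pivot_blue. Stiff with friction, about 0.1 N m (about 2 N at 60 mm from the pivot); it stays where it is left
- mark_blue (a point): target on the red tab of the blue gauge, right in the middle of its 12 mm width, 88 mm from the pivot, on its upper face 20 mm above the bench (it lies straight below the tip when the pointer is set right). The tab is a fixed red clip 12 mm wide on the disc's rim, 79 to 105 mm from the pivot; a yellow tab of the same shape elsewhere on the rim is an old setting and means nothing
- pivot_green (a point): pivot axis of the green gauge: a fixed green disc 200 mm across and 14 mm high with a white face (15 mm high), screwed to the bench, a green-tinted lens 60 mm across on it (top at 21 mm). The point lies on the vertical axis in the disc's centre, 36 mm above the bench, half-way up the pointer; its z axis is up, its x axis lies along the pointer when the pointer's joint reads 0
- tip_green (a point): end of the black pointer of the green gauge, 88 mm from the pivot, 36 mm above the bench. The pointer is a horizontal arm 14 mm wide, with its underside 26 mm and its top 46 mm above the bench, straight-sided from 25 mm behind the pivot to 74 mm in front of it, then a nose 5 mm wide to the tip; hub 28 mm across and 48 mm high; a white line runs along its top
- pointer_green (a joint): angle of the green gauge's pointer (rad) about the vertical, growing anticlockwise seen from above, from -1.75 to 1.75, 0 along the x axis of pivot_green. Stiff with friction, about 0.1 N m (about 2 N at 60 mm from the pivot); it stays where it is left
- mark_green (a point): target on the red tab of the green gauge, right in the middle of its 12 mm width, 88 mm from the pivot, on its upper face 20 mm above the bench (it lies straight below the tip when the pointer is set right). The tab is a fixed red clip 12 mm wide on the disc's rim, 79 to 105 mm from the pivot; a yellow tab of the same shape elsewhere on the rim is an old setting and means nothing
- frame_front: bystander, to be left alone: unfinished dark wooden spectacle front lying flat, 130 x 50 x 8 mm; origin at the centre of its underside
- lens_blank: bystander, to be left alone: round green-tinted lens blank lying flat, 64 mm across, 10 mm high; origin at the centre of its underside
- cork_block: bystander, to be left alone: cork sanding block, 90 x 50 x 30 mm; origin at the centre of its underside
- screwdriver: bystander, to be left alone: orange-handled screwdriver lying on the bench, 150 mm long; origin at the centre of its underside
- screw_jar: bystander, to be left alone: small glass jar with a metal cap, 56 mm across, 65 mm high; origin at the centre of its underside
- spring_clamp: bystander, to be left alone: steel spring clamp with red grips lying flat, 130 x 66 x 14 mm; origin at the centre of its underside
- temple_arm: bystander, to be left alone: wooden spectacle side arm lying flat, 150 mm long, 5 mm high; origin at the centre of its underside
Not all that is in view belongs to the job. What is shaped like the part that bears pivot_blue but turquoise is not meant. Leave any orange look-alike of the part that bears pivot_green alone.

How it is judged:
By the outcome, as a careful person would: the job done as asked, in the order asked, and still so for the second after the job is handed in, with the robot touching nothing.
It also fails if it takes over 64 s, if anything falls off the work surface, if the arm or the gripper's body presses on something with over 40 N, if the wrist force passes 120 N, or if a joint passes its speed limit or range.

## Working session

There is one attempt and no reset: what is moved stays moved. The work goes in short steps, Python scripts to look and compute and a tool call to move; the robot and the scene stay as the last step left them, time stands still between calls to the robot, and variables do not carry over. Pictures are saved under pics/ and viewed, about 8 in all and at most 12, crops included, and the job is handed in when it is done.

Besides the shell and the picture viewer there is one more tool, called after "Emit:" as a command line: name --argument value ..., lists and objects as JSON in quotes. carry_out: Moves the arm, as the interface text tells. Its arguments: {"type":"object","properties":{"series":{"type":"array","items":{"type":"array"}},"fingers":{"type":"number"},"squeeze":{"type":"number"}},"required":["series"]}

```bash
mkdir -p pics && cat > h.py <<'E'
import numpy as np, cv2
from rig import manip
def snap(n,f):
    im=manip.get_image(n); cv2.imwrite('pics/'+f+'.png',im['frame']); np.savez('pics/'+f+'.npz',**{k:np.array(v) for k,v in im.items()}); return im
def ray(im,uv,z):
    im={k:im[k] for k in im}
    R=cv2.Rodrigues(np.array(im['rvec'],float))[0]; t=np.array(im['tvec'],float).ravel()
    uv=np.array(uv,float).reshape(-1,2); d=np.c_[uv,np.ones(len(uv))]@np.linalg.inv(im['K']).T@R; c=-R.T@t
    return c+d*((z-c[2])/d[:,2])[:,None]
def proj(im,P):
    return cv2.projectPoints(np.array(P,float).reshape(-1,3),np.array(im['rvec'],float),np.array(im['tvec'],float),np.array(im['K'],float),None)[0].reshape(-1,2)
E
python3 - <<'E'
from h import *
a=snap('scene','s1');b=snap('side','d1')
s=manip.get_state();print(s)
for i in(a,b):
    R=cv2.Rodrigues(np.array(i['rvec']))[0];print(-R.T@np.array(i['tvec']).ravel(),R[2])
E
```

```text
{'clock': 0.1, 'qpos': array([-1.40599326e+00,  2.76517572e-01,  1.50602011e+00,  5.47643491e-06,
        1.36070786e+00, -1.21027180e-01]), 'qd': array([ 2.11887494e-04, -1.30927771e-03, -3.59450356e-03, -7.03619303e-04,
        2.88656877e-04, -4.35729576e-05]), 'effort': array([ 9.89591063e-04, -4.17699945e+01, -2.46404850e+01, -3.32944173e-04,
        5.84251306e-03, -1.28838150e-05]), 'position': array([ 0.16202583, -0.55119836,  0.2305289 ]), 'ee_rot': array([-5.73389414e-04,  8.00609809e-01, -5.99185490e-01, -5.95183641e-04]), 'contact_force': array([ 0.71964165, -0.05297264, -0.05053264]), 'moment': array([-0.00760097, -0.0173362 , -0.01624874]), 'width': 0.08525668272461434}
[1.27307122 0.15981108 1.00736817] [-0.62068484 -0.16952583 -0.76551377]
[-0.22557569 -1.03762137  1.09043129] [ 0.45434255  0.60726088 -0.65177226]
```

View pics/s1.png

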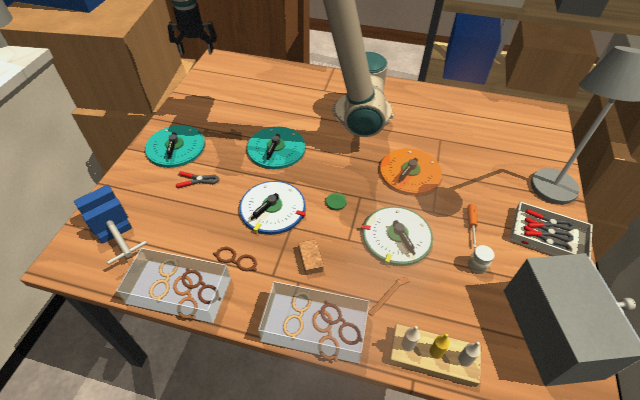

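View pics/d1.png

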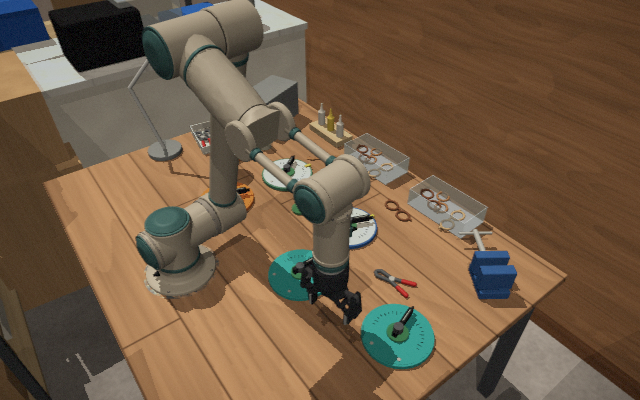

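Candidates: the blue gauge is the white face with a blue rim at scene (273,207). The turquoise look-alikes at (175,146) and (276,147) are ruled out. The green gauge is the white face with a green rim at (397,235), and the orange look-alike at (410,170) is ruled out. In the side view the blue gauge is partly hidden by the arm. I'll check the choice in one close crop.

```bash
python3 - <<'E'
from h import *
im=cv2.imread('pics/s1.png')
a=cv2.resize(im[170:275,230:440],None,fx=3.8,fy=3.8,interpolation=cv2.INTER_CUBIC);cv2.imwrite('pics/c1.png',a)
d=dict(np.load('pics/s1.npz'))
hsv=cv2.cvtColor(im,cv2.COLOR_BGR2HSV)
red=(((hsv[...,0]<6)|(hsv[...,0]>174))&(hsv[...,1]>170)&(hsv[...,2]>110)).astype(np.uint8)
n,l,s,c=cv2.connectedComponentsWithStats(red)
for i in range(1,n):
    if s[i,4]>8 and 230<c[i][0]<440: print('red',c[i],s[i],ray(d,c[i],.02))
# white face ellipses
w=((hsv[...,1]<70)&(hsv[...,2]>140)).astype(np.uint8)
for x,y in((273,207),(397,235)):
    m=np.zeros_like(w);m[y-30:y+31,x-40:x+41]=w[y-30:y+31,x-40:x+41]
    n,l,s,c=cv2.connectedComponentsWithStats(m);k=1+np.argmax(s[1:,4])
    p=np.argwhere(l==k)[:,::-1].astype(np.float32);P=ray(d,cv2.convexHull(p).reshape(-1,2),.015)[:,:2].astype(np.float32)
    print('face',cv2.fitEllipse(P),cv2.minEnclosingCircle(P),s[k])
E
```

```text
red [300.44444444 212.62962963] [296 211   9   5  27] [[ 0.54753479 -0.08038761  0.02      ]]
red [365.13043478 226.39130435] [361 225   9   4  23] [[0.54572507 0.11427226 0.02      ]]
face ((0.535532534122467, -0.17458505928516388), (0.18953368067741394, 0.19265706837177277), 7.600322723388672) ((0.5337074398994446, -0.17450985312461853), 0.09806808829307556) [ 241  181   63   50 1969]
face ((0.5412997603416443, 0.20823629200458527), (0.1927066147327423, 0.19594909250736237), 105.86432647705078) ((0.5410692691802979, 0.20806020498275757), 0.0983557179570198) [ 364  207   68   57 2492]
```

View pics/c1.png

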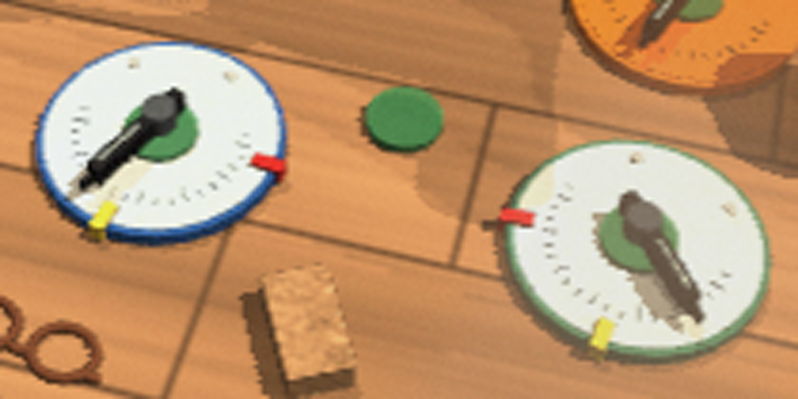

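Scene view, mapped from the crop:
- **Blue gauge (273,207):** pointer tip about (252,219), red tab (300,213), yellow tab (257,227).
- **Green gauge (397,235):** pointer tip about (413,254), red tab (365,226), yellow tab (388,258).

Blue has to turn anticlockwise and green clockwise. I'll close the fingers and move over blue.

Emit:
carry_out --series '[[[-20,-33,0],0],[[-20,-33,0],0],[[-20,-33,0],0],[[-20,-33,0],0],[[-20,-33,0],0],[[-20,-33,0],0],[[-20,-33,0],0],[[-20,-33,0],0],[[-20,-33,0],0],[[-20,-33,0],0]]' --fingers 0 --squeeze 20

```text
clock: 0.93
position: [0.4266, -0.2611, 0.2246]
ee_rot: [0.0, 0.796, -0.606, -0.004]
contact_force: [0.5, -0.4, 0.5]
width: -0.0001
```

```bash
cat >> h.py <<'E'
from scipy.spatial.transform import Rotation as Ro
def pose():
    s=manip.get_state(); return s,np.array(s['position']),Ro.from_quat(np.array(s['ee_rot'])[[1,2,3,0]]).as_matrix()
def wsnap(f):
    s,p,R=pose(); im=manip.get_image('wrist'); cv2.imwrite('pics/'+f+'.png',im['frame'])
    M=np.array(im['mount']); Rc=R@M[:3,:3]; c=p+R@M[:3,3]
    im['rvec']=cv2.Rodrigues(Rc.T)[0]; im['tvec']=-Rc.T@c
    np.savez('pics/'+f+'.npz',**{k:np.array(v) for k,v in im.items()}); return im
def st():
    s,p,R=pose(); print(round(s['clock'],2),p.round(4),'yaw',np.degrees(np.arctan2(R[1,0],R[0,0])).round(1),'tilt',R[2].round(3),'F',np.round(s['contact_force'],1),'q6',round(s['qpos'][5],2)); return p,R
E
python3 - <<'E'
from h import *
p,R=st(); im=wsnap('w1'); print(np.array(im['mount']).round(3).tolist(),im['K'][0])
d=dict(np.load('pics/s1.npz'))
for n,uv,c in(('b',(252.4,218.7),(.5355,-.1746)),('g',(413.4,253.7),(.541,.208))):
    t=ray(d,uv,.036)[0];print(n,t,np.degrees(np.arctan2(t[1]-c[1],t[0]-c[0])))
E
```

```text
0.93 [ 0.4266 -0.2611  0.2246] yaw -74.5 tilt [-0.006  0.005 -1.   ] F [ 0.5 -0.4  0.5] q6 0.61
[[1.0, 0.001, -0.0, 0.001], [-0.001, 0.957, 0.291, -0.073], [0.0, -0.291, 0.957, -0.142], [0.0, 0.0, 0.0, 1.0]] [275.79725727   0.         318.27074141]
b [ 0.61753583 -0.20375082  0.036     ] -19.56229000769613
g [0.61216738 0.25828784 0.036     ] 35.24554944525613
```

View pics/w1.png

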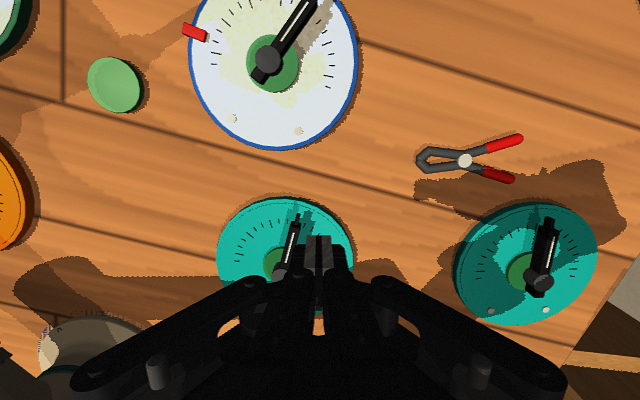

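The wrist view shows the blue gauge with its hub at (268,60), its pointer running up and right past (315,5), and its red tab at (195,32). I'll compute angles from this and the approach position.

```bash
python3 - <<'E'
from h import *
d=dict(np.load('pics/w1.npz'));im=cv2.imread('pics/w1.png');hsv=cv2.cvtColor(im,cv2.COLOR_BGR2HSV)
# blue rim fit
b=((hsv[...,0]>100)&(hsv[...,0]<125)&(hsv[...,1]>120)).astype(np.uint8);b[:,:170]=0;b[160:]=0;b[:,380:]=0
w=((hsv[...,1]<75)&(hsv[...,2]>150)).astype(np.uint8);w[:,:170]=0;w[160:]=0;w[:,370:]=0
n,l,s,c=cv2.connectedComponentsWithStats(w);k=1+np.argmax(s[1:,4])
h=cv2.convexHull(np.argwhere(l==k)[:,::-1].astype(np.float32)).reshape(-1,2);h=h[h[:,1]>2]
P=ray(d,h,.015)[:,:2]
A=np.c_[2*P,np.ones(len(P))];x=np.linalg.lstsq(A,(P**2).sum(1),rcond=None)[0];print('circle',x[:2],np.sqrt(x[2]+x[:2]@x[:2]))
hub=ray(d,(268,60),.048)[0];print('hub',hub)
L=ray(d,[(281,44),(315,5)],.046);print('line',L[:,:2],np.degrees(np.arctan2(*(L[1]-L[0])[[1,0]])))
r=((((hsv[...,0]<6)|(hsv[...,0]>174))&(hsv[...,1]>170)&(hsv[...,2]>110))[:60,:240]);u=np.argwhere(r)[:,::-1];print(u.min(0),u.max(0))
t=ray(d,u.mean(0),.02)[0];print('tab',t,np.degrees(np.arctan2(t[1]-x[1],t[0]-x[0])),np.hypot(*(t[:2]-x[:2])))
E
```

```text
circle [ 0.5357594  -0.17549562] 0.09345788804477806
hub [ 0.53509442 -0.17645585  0.048     ]
line [[ 0.55360325 -0.18579136]
 [ 0.59647385 -0.21056706]] -30.02439247427782
[182  22] [205  41]
tab [ 0.54413789 -0.08445105  0.02      ] 84.74209035313642 0.09142927583362885
```

```bash
cat >> h.py <<'E'
def plan(tgt,yaw,n):
    s,p,R=pose(); y0=np.degrees(np.arctan2(R[1,0],R[0,0])); dy=(yaw-y0+180)%360-180; D=(np.array(tgt)-p)*1000/n
    out=[]
    for i in range(n):
        a=np.radians(y0+dy*i/n); c,si=np.cos(a),np.sin(a)
        out.append([[round(c*D[0]+si*D[1],1),round(si*D[0]-c*D[1],1),round(-D[2],1)],round(-dy/n,1)])
    print(out)
E
python3 -c "
from h import *
plan((.5697,-.2322,.1),-30,8)"
```

```text
[[[np.float64(1.9), np.float64(-17.4), np.float64(15.6)], np.float64(-5.5)], [[np.float64(3.6), np.float64(-17.1), np.float64(15.6)], np.float64(-5.5)], [[np.float64(5.2), np.float64(-16.7), np.float64(15.6)], np.float64(-5.5)], [[np.float64(6.8), np.float64(-16.1), np.float64(15.6)], np.float64(-5.5)], [[np.float64(8.4), np.float64(-15.4), np.float64(15.6)], np.float64(-5.5)], [[np.float64(9.8), np.float64(-14.5), np.float64(15.6)], np.float64(-5.5)], [[np.float64(11.1), np.float64(-13.5), np.float64(15.6)], np.float64(-5.5)], [[np.float64(12.4), np.float64(-12.3), np.float64(15.6)], np.float64(-5.5)]]
```

Emit:
carry_out --series '[[[2,-17,15],-5.5],[[4,-17,15],-5.5],[[5,-17,15],-5.5],[[7,-16,15],-5.5],[[8,-15,15],-5.5],[[10,-14,15],-5.5],[[11,-13,15],-5.5],[[12,-12,15],-5.5],[[0,0,0],0]]'

```text
clock: 1.73
position: [0.5744, -0.2229, 0.098]
ee_rot: [-0.005, 0.972, -0.237, -0.002]
contact_force: [-0.9, -1.5, -1.1]
width: 0.0003
```

```bash
python3 - <<'E'
from h import *
p,R=st(); wsnap('w2')
print(R.T@(np.array([.5697,-.2322,.032])-p)*1000)
E
```

```text
1.73 [ 0.5744 -0.2229  0.098 ] yaw -27.4 tilt [-0.007 -0.008 -1.   ] F [-0.9 -1.5 -1.1] q6 -0.01
[ 0.53595176 10.9602003  65.85719697]
```

View pics/w2.png

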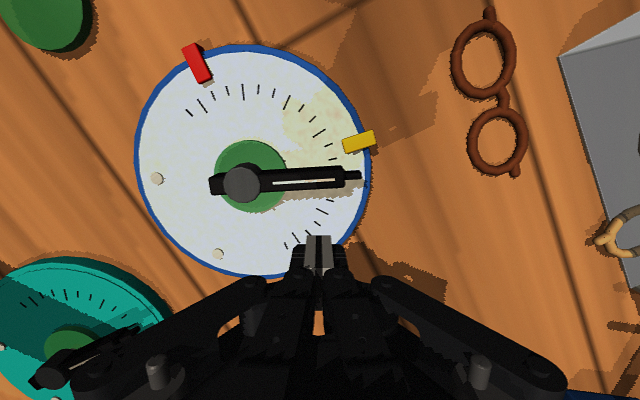

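The close wrist view of blue has the hub at (241,184), tip (360,175), red tab (197,63) and yellow tab (359,141). The fingertip at (318,240) is on the clockwise side of the pointer. I'll refine the geometry and descend.

```bash
cat >> h.py <<'E'
def measure(f,hub,tip,box,L=None,rc=None):
    """box: x0,y0,x1,y1 around red tab; L: two px on white line"""
    d=dict(np.load('pics/'+f+'.npz'));im=cv2.imread('pics/'+f+'.png');hsv=cv2.cvtColor(im,cv2.COLOR_BGR2HSV)
    h=ray(d,hub,.048)[0][:2];
    r=((hsv[...,0]<8)|(hsv[...,0]>172))&(hsv[...,1]>150)&(hsv[...,2]>150)
    x0,y0,x1,y1=box;q=np.argwhere(r[y0:y1,x0:x1])[:,::-1]+(x0,y0); t=ray(d,q.mean(0),.02)[0][:2]
    tp=ray(d,tip,.042)[0][:2]; c=h if rc is None else np.array(rc)
    a=lambda v:np.degrees(np.arctan2(v[1],v[0])).round(1)
    print('hub',h.round(4),'tab',t.round(4),'r',np.hypot(*(t-c)).round(4),'tabang',a(t-c),'tip',tp.round(4),'r',np.hypot(*(tp-c)).round(4),'ptr',a(tp-c))
    if L: l=ray(d,L,.046)[:,:2];print('line ang',a(l[1]-l[0]))
E
python3 - <<'E'
from h import *
measure('w2',(241,183),(361,175),(175,35,220,90),[(272,183),(343,178)],(.5355,-.1755))
E
```

```text
hub [ 0.5373 -0.174 ] tab [ 0.5451 -0.0836] r 0.0924 tabang 84.1 tip [ 0.6164 -0.2095] r 0.0877 ptr -22.8
line ang -23.1
```

Emit:
carry_out --series '[[[0,11,16],0],[[0,2,16],0],[[0,0,16],0],[[0,0,16],0],[[0,0,0],0]]'

```text
clock: 2.2
position: [0.5641, -0.2371, 0.0369]
ee_rot: [-0.003, 0.97, -0.243, -0.002]
contact_force: [-0.8, -0.2, -0.7]
width: -0.0001
```

```bash
python3 -c "
from h import *
st()"
```

```text
2.2 [ 0.5641 -0.2371  0.0369] yaw -28.1 tilt [-0.006 -0.005 -1.   ] F [-0.8 -0.2 -0.7] q6 -0.03
```

```bash
cat >> h.py <<'E'
def off(c,phi,side,r=60,o=18):
    """rotate-in tool target: side=+1 pushing anticlockwise"""
    a=np.radians(phi);u=np.array([np.cos(a),np.sin(a)]);n=np.array([-u[1],u[0]])
    return np.array(c)+(r*u-side*o*n)/1000
def where(c):
    s,p,R=pose();v=(p[:2]-np.array(c))*1000;y=np.arctan2(R[1,0],R[0,0]);x=R[:2,0]
    print('in tool frame rel pivot: x',(v@x).round(1),'y',(v@R[:2,1]).round(1));st()
E
python3 - <<'E'
from h import *
t=off((.5355,-.1755),-23,1,60,21);print(t);plan((*t,.033),-23,3);where((.5355,-.1755))
E
```

```text
[ 0.58252494 -0.21827447]
[[[np.float64(2.4), np.float64(-8.4), np.float64(1.3)], np.float64(-1.7)], [[np.float64(2.7), np.float64(-8.4), np.float64(1.3)], np.float64(-1.7)], [[np.float64(2.9), np.float64(-8.3), np.float64(1.3)], np.float64(-1.7)]]
in tool frame rel pivot: x 54.3 y 40.9
2.2 [ 0.5641 -0.2371  0.0369] yaw -28.1 tilt [-0.006 -0.005 -1.   ] F [-0.8 -0.2 -0.7] q6 -0.03
```

Emit:
carry_out --series '[[[2,-7,1],-1.7],[[2,-7,1],-1.7],[[2,-6,1],-1.7],[[1.3,-5.2,0],-5],[[1.3,-5.2,0],-5],[[1.3,-5.2,0],-5],[[0,0,0],0]]'

```text
clock: 2.78
position: [0.5906, -0.2085, 0.0414]
ee_rot: [-0.0, 0.998, -0.059, 0.002]
contact_force: [0.2, -1.0, -0.2]
width: 0.0001
```

```bash
python3 -c "
from h import *
where((.5355,-.1755))"
```

```text
in tool frame rel pivot: x 58.5 y 26.3
2.78 [ 0.5906 -0.2085  0.0414] yaw -6.7 tilt [ 0.004 -0.001 -1.   ] F [ 0.2 -1.  -0.2] q6 -0.34
```

Emit:
carry_out --series '[[[0,4,4],0],[[0,0,5],0],[[0,-2,1],0],[[0,-4,0],0],[[1,-5,0],0],[[1.5,-5,0],-2],[[1.3,-5.2,0],-4],[[0,0,0],0]]'

```text
clock: 3.45
position: [0.5984, -0.1925, 0.0332]
ee_rot: [0.002, 1.0, -0.007, 0.004]
contact_force: [0.1, -0.3, -0.3]
width: -0.0001
```

```bash
python3 - <<'E'
from h import *
where((.5355,-.1755));wsnap('w3')
E
```

```text
in tool frame rel pivot: x 63.1 y 16.2
3.45 [ 0.5984 -0.1925  0.0332] yaw -0.8 tilt [ 0.008  0.004 -1.   ] F [ 0.1 -0.3 -0.3] q6 -0.41
```

View pics/w3.png

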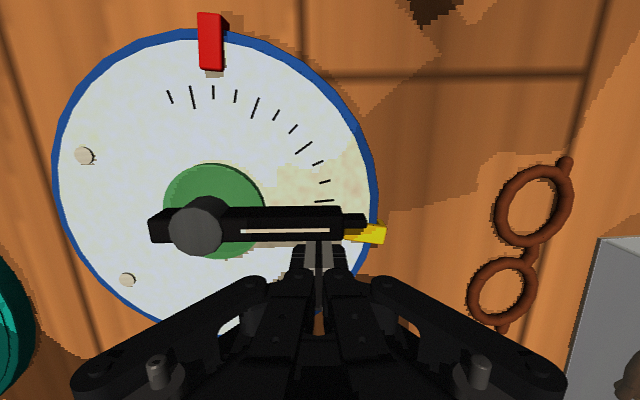

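The wrist view shows the fingertip touching the pointer's side at (318,240). The hub is at (197,231), the pointer lies almost along the tool x axis, and the red tab is at (210,42). I'll continue along the arc.

Emit:
carry_out --series '[[[0.5,-5.2,0],-5],[[0.8,-5.2,0],-5],[[0.8,-5.2,0],-5],[[1,-5.2,0],-5],[[1,-5.2,0],-5],[[1,-5.2,0],-5],[[1,-5.2,0],-5],[[0,0,0],0]]'

```text
clock: 4.17
position: [0.6007, -0.1595, 0.0335]
ee_rot: [0.008, 0.954, 0.299, 0.008]
contact_force: [-0.2, -0.5, -0.1]
width: 0.0
```

```bash
python3 - <<'E'
from h import *
where((.5355,-.1755))
E
```

```text
in tool frame rel pivot: x 62.6 y 24.1
4.17 [ 0.6007 -0.1595  0.0335] yaw 34.8 tilt [ 0.01   0.021 -1.   ] F [-0.2 -0.5 -0.1] q6 -0.97
```

Emit:
carry_out --series '[[[0,-5,0],0],[[0,-5,0],-1],[[0,-6,0],-4],[[0.5,-6.5,0],-4],[[0.5,-6.5,0],-4],[[0.5,-6.5,0],-4],[[0.5,-6.5,0],-4],[[0,0,0],0]]'

```text
clock: 4.83
position: [0.5795, -0.1281, 0.0339]
ee_rot: [0.016, 0.883, 0.468, 0.012]
contact_force: [-0.2, -0.4, -0.3]
width: 0.0005
```

```bash
python3 - <<'E'
from h import *
where((.5355,-.1755))
E
```

```text
in tool frame rel pivot: x 63.9 y 9.7
4.83 [ 0.5795 -0.1281  0.0339] yaw 55.8 tilt [ 0.006  0.039 -0.999] F [-0.2 -0.4 -0.3] q6 -1.3
```

Emit:
carry_out --series '[[[0,-4,0],-5],[[0,-4.5,0],-5],[[0,0,0],-5],[[0,0,0],0]]'

```text
clock: 5.17
position: [0.5733, -0.1225, 0.0342]
ee_rot: [0.017, 0.815, 0.579, 0.012]
contact_force: [1.0, -1.5, -0.4]
width: -0.0002
```

```bash
python3 - <<'E'
from h import *
where((.5355,-.1755));wsnap('w4')
E
```

```text
in tool frame rel pivot: x 62.5 y 18.2
5.17 [ 0.5733 -0.1225  0.0342] yaw 70.7 tilt [-0.001  0.042 -0.999] F [ 1.  -1.5 -0.4] q6 -1.56
```

View pics/w4.png

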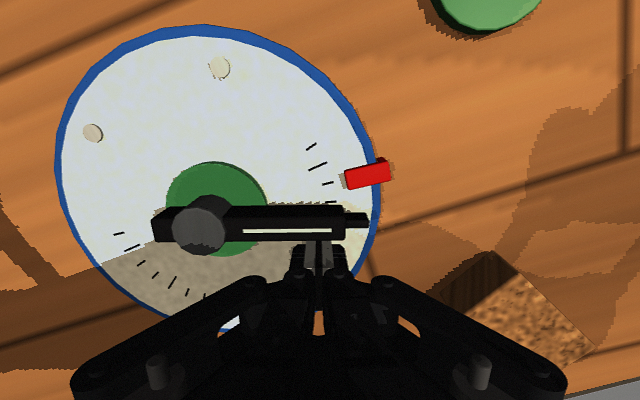

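In the wrist view the hub is at (200,230), the white line runs (243,231)–(332,231), the tip is near (368,220), and the red tab is at (367,174), still ahead of the pointer.

```bash
cat >> h.py <<'E'
def line(f,box):
    """pointer white-line angle and one world point, by fit of bright px in box"""
    d=dict(np.load('pics/'+f+'.npz'));im=cv2.imread('pics/'+f+'.png');x0,y0,x1,y1=box
    q=np.argwhere(im[y0:y1,x0:x1].min(2)>120)[:,::-1]+(x0,y0)
    P=ray(d,q,.046)[:,:2].astype(np.float32);v=cv2.fitLine(P,cv2.DIST_L2,0,.01,.01).ravel()
    print('line',len(q),'ang mod180',np.degrees(np.arctan2(v[1],v[0])).round(1),'pt',v[2:].round(4));return v
E
python3 - <<'E'
from h import *
measure('w4',(200,230),(368,220),(340,150,395,192),[(243,231),(332,231)])
line('w4',(238,224,340,238))
E
```

```text
hub [ 0.5352 -0.1729] tab [ 0.5442 -0.0835] r 0.0899 tabang 84.3 tip [ 0.5604 -0.092 ] r 0.0847 ptr 72.8
line ang 70.9
line 311 ang mod180 71.4 pt [ 0.5499 -0.134 ]
```

Emit:
carry_out --series '[[[0,-4.5,0],-4.5],[[0.7,-5,0],-4.5],[[0.7,-3.5,0],-4],[[0,0,0],0]]'

```text
clock: 5.55
position: [0.5642, -0.1174, 0.0345]
ee_rot: [0.02, 0.748, 0.663, 0.012]
contact_force: [-0.7, -0.9, 0.6]
width: 0.0002
```

```bash
python3 - <<'E'
from h import *
where((.5355,-.1747))
E
```

```text
in tool frame rel pivot: x 60.4 y 21.6
5.55 [ 0.5642 -0.1174  0.0345] yaw 83.1 tilt [-0.008  0.047 -0.999] F [-0.7 -0.9  0.6] q6 -1.78
```

Emit:
carry_out --series '[[[0,-2.5,0],-1],[[0,-2.5,0],0],[[0,0,0],0]]'

```text
clock: 5.8
position: [0.5602, -0.1166, 0.0346]
ee_rot: [0.021, 0.745, 0.666, 0.013]
contact_force: [0.1, 0.3, -0.2]
width: 0.0001
```

```bash
python3 - <<'E'
from h import *
where((.5355,-.1747));wsnap('w5')
im=cv2.imread('pics/w5.png');print(np.argwhere(im[222:240,238:345].min(2)>120).mean(0)+(222,238))
line('w5',(238,222,340,242));measure('w5',(200,230),(368,222),(330,150,400,270))
E
```

```text
in tool frame rel pivot: x 60.5 y 18.1
5.8 [ 0.5602 -0.1166  0.0346] yaw 83.6 tilt [-0.008  0.049 -0.999] F [ 0.1  0.3 -0.2] q6 -1.79
[230.04731861 289.76971609]
line 340 ang mod180 82.9 pt [ 0.5405 -0.1289]
hub [ 0.5342 -0.1744] tab [ 0.5434 -0.0817] r 0.0932 tabang 84.3 tip [ 0.5416 -0.0897] r 0.085 ptr 85.0
```

Emit:
carry_out --series '[[[0,8,0],0],[[0,12,0],0],[[0,5,-20],0],[[0,0,-30],0],[[0,0,-25],0],[[0,0,0],0]]'

```text
clock: 6.35
position: [0.5804, -0.1192, 0.11]
ee_rot: [0.016, 0.747, 0.665, 0.009]
contact_force: [0.9, 0.1, 0.6]
width: 0.0002
```

```bash
python3 - <<'E'
from h import *
where((.5355,-.1747));wsnap('w6')
im=cv2.imread('pics/w6.png');cv2.imwrite('pics/w6c.png',cv2.resize(im[60:260,160:440],None,fx=2.8,fy=2.8,interpolation=cv2.INTER_CUBIC))
E
```

```text
in tool frame rel pivot: x 60.3 y 38.1
6.35 [ 0.5804 -0.1192  0.11  ] yaw 83.3 tilt [-0.008  0.035 -0.999] F [0.9 0.1 0.6] q6 -1.77
```

View pics/w6c.png

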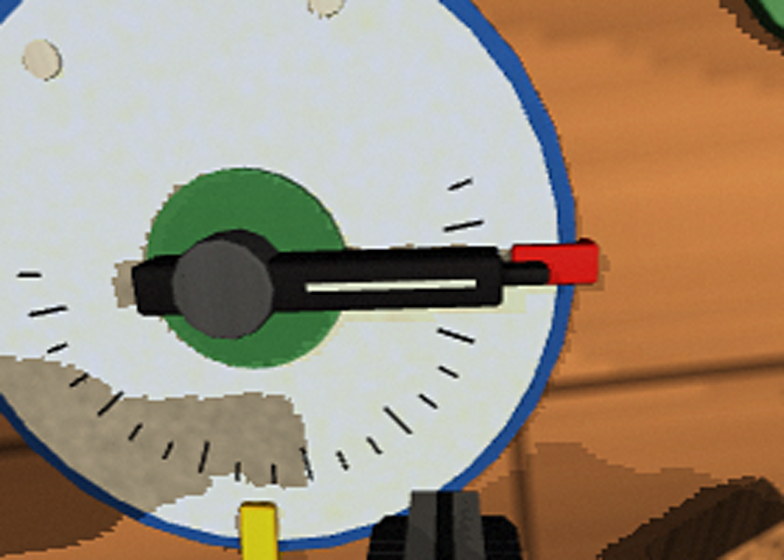

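The crop shows blue's pointer nose over the red tab. In crop pixels the hub is at (223,286), the line runs (305,287)–(476,283), and the tab's top face is centred near (556,264). I'll check it numerically.

```bash
python3 - <<'E'
from h import *
d=dict(np.load('pics/w6.npz'))
k=lambda x,y:(x/2.8+160,y/2.8+60)
line('w6',(265,155,335,170))
measure('w6',k(223,286),k(550,272),(335,140,380,165),[k(305,287),k(476,283)])
# face centre from blue rim/white hull at z=.015
im=cv2.imread('pics/w6.png');hsv=cv2.cvtColor(im,cv2.COLOR_BGR2HSV)
b=((hsv[...,0]>100)&(hsv[...,0]<125)&(hsv[...,1]>120)).astype(np.uint8);n,l,s,c=cv2.connectedComponentsWithStats(b)
for z in(.014,):
    h=np.vstack([cv2.convexHull(np.argwhere(l==i)[:,::-1].astype(np.float32)).reshape(-1,2) for i in range(1,n) if s[i,4]>60])
    P=ray(d,h,.014)[:,:2]
    for _ in range(4):
        A=np.c_[2*P,np.ones(len(P))];x=np.linalg.lstsq(A,(P**2).sum(1),rcond=None)[0];r=np.sqrt(x[2]+x[:2]@x[:2]);e=np.hypot(*(P-x[:2]).T)-r;P=P[np.abs(e)<2*e.std()]
    print(x[:2],r,len(P))
# tab top corners
t=ray(d,[k(514,247),k(598,243),k(598,281),k(549,284)],.02)[:,:2];print(t.round(4))
print(manip.get_state()['clock'])
E
```

```text
line 151 ang mod180 85.0 pt [ 0.54   -0.1304]
hub [ 0.5351 -0.1741] tab [ 0.5436 -0.0809] r 0.0936 tabang 84.8 tip [ 0.5424 -0.0875] r 0.0869 ptr 85.2
line ang 84.8
[ 0.53576806 -0.17479698] 0.09833495419259991 71
[[ 0.538  -0.0951]
 [ 0.5397 -0.0705]
 [ 0.551  -0.0711]
 [ 0.5502 -0.0857]]
6.4
```

Blue is set: pointer about 85°, tab about 84.7°. I'll move over to green.

```bash
python3 -c "
from h import *
plan((.557,.275,.12),140,10)"|sed 's/np.float64(\([^)]*\))/\1/g'
```

```text
[[[38.9, -6.8, -1.2], -5.7], [[39.4, -2.9, -1.2], -5.7], [[39.4, 1.0, -1.2], -5.7], [[39.2, 4.9, -1.2], -5.7], [[38.5, 8.7, -1.2], -5.7], [[37.4, 12.5, -1.2], -5.7], [[36.0, 16.1, -1.2], -5.7], [[34.3, 19.6, -1.2], -5.7], [[32.2, 22.9, -1.2], -5.7], [[29.7, 25.9, -1.2], -5.7]]
```

Emit:
carry_out --series '[[[39,-7,-2],-5.7],[[39,-3,-2],-5.7],[[39,1,-1],-5.7],[[39,5,-1],-5.7],[[38,9,-1],-5.7],[[37,12,-1],-5.7],[[35,15,-1],-5.7],[[33,18,-1],-5.7],[[22,14,-1],-5.7],[[0,0,0],-5]]'

```text
clock: 7.23
position: [0.5482, 0.2254, 0.1016]
ee_rot: [0.009, 0.33, 0.944, -0.006]
contact_force: [-0.1, -0.2, 0.1]
width: 0.0003
```

```bash
python3 - <<'E'
from h import *
where((.541,.208));wsnap('w7')
E
```

```text
in tool frame rel pivot: x 5.2 y 18.1
7.23 [0.5482 0.2254 0.1016] yaw 141.5 tilt [-0.021 -0.006 -1.   ] F [-0.1 -0.2  0.1] q6 -2.17
```

View pics/w7.png

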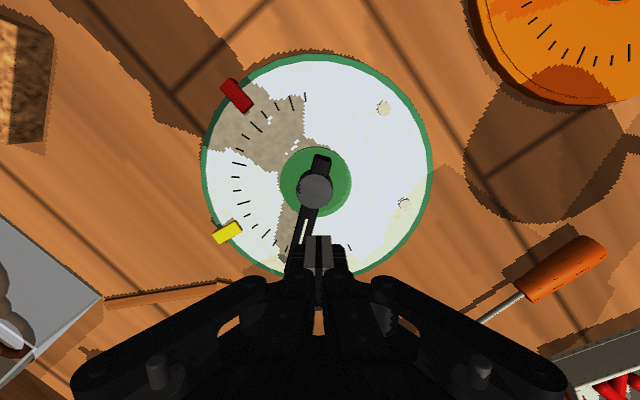

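In the wrist view, green's hub is at (316,190). The pointer runs down and left towards (298,250), partly hidden by the fingers. The red tab is at (237,96) and the yellow at (228,232).

```bash
python3 - <<'E'
from h import *
d=dict(np.load('pics/w7.npz'));im=cv2.imread('pics/w7.png');hsv=cv2.cvtColor(im,cv2.COLOR_BGR2HSV)
measure('w7',(316,190),(300,248),(215,70,262,118),[(316,190),(302,242)],(.541,.208))
g=((hsv[...,0]>50)&(hsv[...,0]<85)&(hsv[...,1]>90)).astype(np.uint8);g[140:230,270:360]=0;g[:,:180]=0;g[:,450:]=0;g[230:]=0
P=ray(d,cv2.convexHull(np.argwhere(g)[:,::-1].astype(np.float32)).reshape(-1,2),.014)[:,:2]
for _ in range(4):
    A=np.c_[2*P,np.ones(len(P))];x=np.linalg.lstsq(A,(P**2).sum(1),rcond=None)[0];r=np.sqrt(x[2]+x[:2]@x[:2]);e=np.hypot(*(P-x[:2]).T)-r;P=P[np.abs(e)<2*e.std()]
print(x[:2],r,len(P))
t=off((.541,.208),34,-1,58,34);print(t);plan((*t,.1),141,3)
E
```

```text
hub [0.5366 0.2058] tab [nan nan] r nan tabang nan tip [0.578  0.2367] r 0.0468 ptr 37.8
line ang 36.8
[0.53820915 0.20549335] 0.09822214524765868 42
[0.57007162 0.26862047]
[[[np.float64(3.6), np.float64(16.3), np.float64(0.4)], np.float64(0.2)], [[np.float64(3.6), np.float64(16.3), np.float64(0.4)], np.float64(0.2)], [[np.float64(3.7), np.float64(16.3), np.float64(0.4)], np.float64(0.2)]]h.py:34: RuntimeWarning: Mean of empty slice.
  x0,y0,x1,y1=box;q=np.argwhere(r[y0:y1,x0:x1])[:,::-1]+(x0,y0); t=ray(d,q.mean(0),.02)[0][:2]
  ret = um.true_divide(
```

Emit:
carry_out --series '[[[7,16,0],0],[[7,15,0],0],[[5,13,0],0],[[0,0,0],0]]'

```text
clock: 7.62
position: [0.5583, 0.2692, 0.0953]
ee_rot: [0.005, 0.332, 0.943, -0.011]
contact_force: [0.2, 0.0, 0.4]
width: 0.0001
```

```bash
python3 - <<'E'
from h import *
where((.539,.2065));wsnap('w8')
d=dict(np.load('pics/s1.npz'));print('jar',ray(d,(481,250),.065))
E
```

```text
in tool frame rel pivot: x 24.2 y 61.0
7.62 [0.5583 0.2692 0.0953] yaw 141.2 tilt [-0.018 -0.018 -1.   ] F [0.2 0.  0.4] q6 -2.1
jar [[0.57264693 0.42637283 0.065     ]]
```

View pics/w8.png

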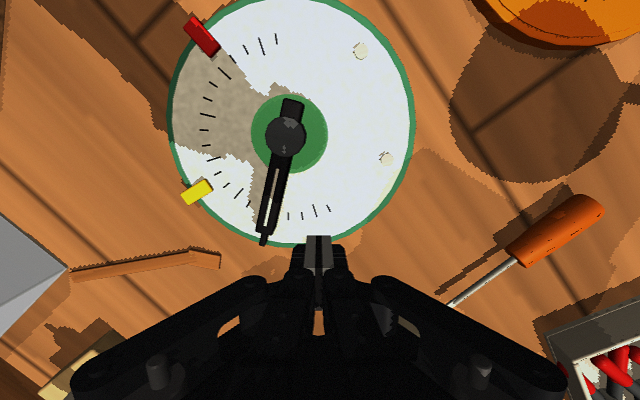

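In the wrist view the hub is at (285,136), the tip at (263,243), the red tab at (201,35) and the yellow tab at (197,192). The fingertip is on the anticlockwise side of the pointer.

```bash
sed -i 's/(hsv\[...,2\]>150)$/(hsv[...,2]>90)/' h.py && python3 - <<'E'
from h import *
d=dict(np.load('pics/w8.npz'));im=cv2.imread('pics/w8.png');hsv=cv2.cvtColor(im,cv2.COLOR_BGR2HSV)
measure('w8',(285,136),(263,241),(183,14,222,58),[(280,165),(267,222)],(.539,.2065))
g=((hsv[...,0]>50)&(hsv[...,0]<85)&(hsv[...,1]>90)).astype(np.uint8);g[90:180,240:335]=0;g[:,:150]=0;g[:,430:]=0;g[235:]=0
h=cv2.convexHull(np.argwhere(g)[:,::-1].astype(np.float32)).reshape(-1,2);P=ray(d,h[h[:,1]>2],.014)[:,:2]
for _ in range(4):
    A=np.c_[2*P,np.ones(len(P))];x=np.linalg.lstsq(A,(P**2).sum(1),rcond=None)[0];r=np.sqrt(x[2]+x[:2]@x[:2]);e=np.hypot(*(P-x[:2]).T)-r;P=P[np.abs(e)<2*e.std()]
print(x[:2],r,len(P))
E
```

```text
hub [0.5378 0.2059] tab [0.5432 0.1142] r 0.0924 tabang -87.4 tip [0.6039 0.2554] r 0.0812 ptr 37.0
line ang 36.4
[0.53848007 0.20592966] 0.09824004075131358 39
```

Emit:
carry_out --series '[[[0,0,15],0],[[0,0,16],0],[[0,0,16],0],[[0,0,12],0],[[0,0,1],0]]'

```text
clock: 8.08
position: [0.5576, 0.26, 0.0327]
ee_rot: [0.005, 0.335, 0.942, -0.015]
contact_force: [-1.5, 0.2, -0.6]
width: -0.0003
```

```bash
python3 - <<'E'
from h import *
where((.539,.2065))
E
```

```text
in tool frame rel pivot: x 19.4 y 53.2
8.08 [0.5576 0.26   0.0327] yaw 140.8 tilt [-0.019 -0.025 -1.   ] F [-1.5  0.2 -0.6] q6 -2.1
```

```bash
cat >> h.py <<'E'
def arc(c,phi0,phi1,n,yaw1,r=62,o=19,side=-1,k=1.1,z=.033):
    s,p,R=pose();y0=np.degrees(np.arctan2(R[1,0],R[0,0]));prev=p[:2]
    for i in range(1,n+1):
        w=off(c,phi0+(phi1-phi0)*i/n,side,r,o);a=np.radians(y0+(yaw1-y0)*(i-1)/n);D=(w-prev)*1000*k;prev=w
        print([[float(round(np.cos(a)*D[0]+np.sin(a)*D[1],1)),float(round(np.sin(a)*D[0]-np.cos(a)*D[1],1)),0],float(round((y0-yaw1)/n,1))])
E
python3 - <<'E'
from h import *
c=(.5384,.206)
t=off(c,37,-1,62,21);plan((*t,.033),141,3)
arc(c,37,2,7,125)
E
```

```text
[[[np.float64(-4.6), np.float64(3.7), np.float64(-0.1)], np.float64(-0.1)], [[np.float64(-4.6), np.float64(3.7), np.float64(-0.1)], np.float64(-0.1)], [[np.float64(-4.6), np.float64(3.7), np.float64(-0.1)], np.float64(-0.1)]]
[[-23.4, 11.9, 0], 2.3]
[[-6.2, -0.2, 0], 2.3]
[[-6.2, -0.5, 0], 2.3]
[[-6.2, -0.8, 0], 2.3]
[[-6.1, -1.1, 0], 2.3]
[[-6.1, -1.4, 0], 2.3]
[[-6.0, -1.7, 0], 2.3]
```

Emit:
carry_out --series '[[[-5,4,0],0],[[-5,4,0],0],[[-5,4,0],0],[[-6,0,0],2.3],[[-6.2,-0.2,0],2.3],[[-6.2,-0.5,0],2.3],[[-6.2,-0.8,0],2.3],[[-6,-1,0],2.3],[[0,0,0],0]]'

```text
clock: 8.83
position: [0.5994, 0.2358, 0.0364]
ee_rot: [0.003, 0.436, 0.9, -0.013]
contact_force: [-0.3, 0.2, 1.2]
width: -0.0002
```

```bash
cat >> h.py <<'E'
def fp(c,side=-1,o=18):
    s,p,R=pose();v=(p[:2]-np.array(c))*1000;r=np.hypot(*v);th=np.degrees(np.arctan2(v[1],v[0]))
    print('r',r.round(1),'finger ang',th.round(1),'ptr~',(th+side*np.degrees(np.arcsin(o/r))).round(1));st()
E
python3 - <<'E'
from h import *
c=(.5384,.206);fp(c)
arc(c,10,-30,8,110)
E
```

```text
r 67.9 finger ang 26.0 ptr~ 10.7
8.83 [0.5994 0.2358 0.0364] yaw 128.3 tilt [-0.016 -0.022 -1.   ] F [-0.3  0.2  1.2] q6 -1.94
[[-4.1, -4.5, 0], 2.3]
[[-6.0, -1.8, 0], 2.3]
[[-5.9, -2.0, 0], 2.3]
[[-5.8, -2.3, 0], 2.3]
[[-5.7, -2.6, 0], 2.3]
[[-5.5, -2.9, 0], 2.3]
[[-5.4, -3.1, 0], 2.3]
[[-5.2, -3.4, 0], 2.3]
```

Emit:
carry_out --series '[[[-5,-4,1],2.3],[[-6,-3,1],2.3],[[-5.9,-2.2,0],2.3],[[-5.8,-2.4,0],2.3],[[-5.7,-2.6,0],2.3],[[-5.5,-2.9,0],2.3],[[-5.4,-3.1,0],2.3],[[-5.2,-3.4,0],2.3],[[0,0,0],0]]'

```text
clock: 9.58
position: [0.6098, 0.1916, 0.0424]
ee_rot: [0.007, 0.579, 0.816, -0.003]
contact_force: [0.7, 0.6, 0.1]
width: 0.0001
```

```bash
python3 - <<'E'
from h import *
c=(.5384,.206);fp(c)
arc(c,-30,-65,7,100)
E
```

```text
r 72.9 finger ang -11.4 ptr~ -25.7
9.58 [0.6098 0.1916 0.0424] yaw 109.3 tilt [-0.014  0.003 -1.   ] F [0.7 0.6 0.1] q6 -1.7
[[-2.3, -12.2, 0], 1.3]
[[-4.9, -3.9, 0], 1.3]
[[-4.6, -4.2, 0], 1.3]
[[-4.3, -4.5, 0], 1.3]
[[-4.0, -4.7, 0], 1.3]
[[-3.7, -5.0, 0], 1.3]
[[-3.4, -5.2, 0], 1.3]
```

Emit:
carry_out --series '[[[5,-3,2],0],[[4,-5,4],0],[[0,0,4],0],[[0,0,1],0],[[0,0,0],0]]'

```text
clock: 10.0
position: [0.6004, 0.1986, 0.032]
ee_rot: [0.008, 0.576, 0.817, -0.001]
contact_force: [-0.2, -0.1, 0.3]
width: 0.0001
```

```bash
python3 - <<'E'
from h import *
c=(.5384,.206);fp(c)
arc(c,-27,-67,8,98,62,19)
E
```

```text
r 62.5 finger ang -6.8 ptr~ -23.6
10.0 [0.6004 0.1986 0.032 ] yaw 109.6 tilt [-0.015  0.007 -1.   ] F [-0.2 -0.1  0.3] q6 -1.69
[[-9.9, -2.8, 0], 1.5]
[[-5.1, -3.6, 0], 1.5]
[[-4.8, -3.9, 0], 1.5]
[[-4.6, -4.2, 0], 1.5]
[[-4.3, -4.5, 0], 1.5]
[[-4.0, -4.8, 0], 1.5]
[[-3.7, -5.0, 0], 1.5]
[[-3.4, -5.2, 0], 1.5]
```

Emit:
carry_out --series '[[[-5,-2.8,0],1.5],[[-5,-3.5,0],1.5],[[-5,-4,0.3],1.5],[[-4.8,-4.2,0.3],1.5],[[-4.5,-4.7,0.3],1.5],[[-4.2,-5,0.3],1.5],[[-4,-5.2,0.3],1.5],[[-3.6,-5.4,0.3],1.5],[[0,0,0],0]]'

```text
clock: 10.75
position: [0.5758, 0.1536, 0.0309]
ee_rot: [0.009, 0.667, 0.745, 0.003]
contact_force: [0.2, 0.6, -0.2]
width: 0.0003
```

```bash
python3 - <<'E'
from h import *
c=(.5384,.206);fp(c)
arc(c,-60,-80,4,94,62,19)
E
```

```text
r 64.3 finger ang -54.5 ptr~ -70.7
10.75 [0.5758 0.1536 0.0309] yaw 96.3 tilt [-0.009  0.018 -1.   ] F [ 0.2  0.6 -0.2] q6 -1.52
[[3.9, 7.1, 0], 0.6]
[[-3.5, -5.2, 0], 0.6]
[[-3.1, -5.4, 0], 0.6]
[[-2.6, -5.6, 0], 0.6]
```

Emit:
carry_out --series '[[[-2.5,-5,-0.5],1],[[-2,-5,-0.5],1],[[0,0,0],1],[[0,0,0],0]]'

```text
clock: 11.08
position: [0.5653, 0.1462, 0.0321]
ee_rot: [0.01, 0.689, 0.725, 0.003]
contact_force: [2.8, 1.4, -0.7]
width: -0.0002
```

```bash
python3 - <<'E'
from h import *
c=(.5384,.206);fp(c);where(c);wsnap('w9')
im=cv2.imread('pics/w9.png');cv2.imwrite('pics/w9.png',im)
E
```

```text
r 65.5 finger ang -65.8 ptr~ -81.8
11.08 [0.5653 0.1462 0.0321] yaw 92.9 tilt [-0.01   0.019 -1.   ] F [ 2.8  1.4 -0.7] q6 -1.47
in tool frame rel pivot: x -61.1 y 23.8
11.08 [0.5653 0.1462 0.0321] yaw 92.9 tilt [-0.01   0.019 -1.   ] F [ 2.8  1.4 -0.7] q6 -1.47
```

View pics/w9.png

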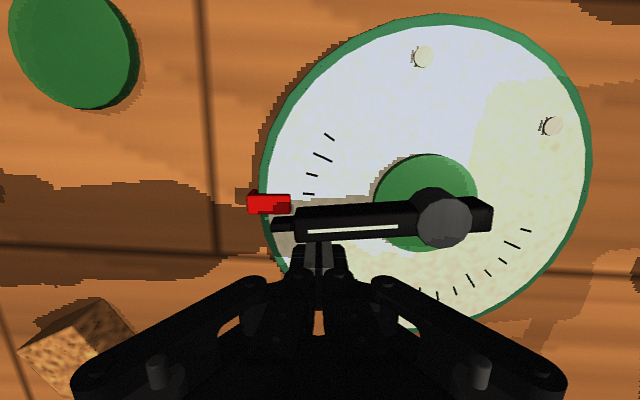

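The pointer nose at (275,224) is just short of the red tab at (268,204). The hub is at (445,222) and the white line runs (308,232)–(397,227).

```bash
python3 - <<'E'
from h import *
measure('w9',(445,221),(273,225),(240,190,295,215),[(397,227),(308,232)])
line('w9',(303,224,403,237))
E
```

```text
hub [0.5367 0.2053] tab [0.5426 0.1142] r 0.0913 tabang -86.3 tip [0.5462 0.121 ] r 0.0848 ptr -83.6
line ang -83.2
line 316 ang mod180 -83.0 pt [0.5441 0.1614]
```

Emit:
carry_out --series '[[[0,-2.5,0],0],[[0,-2,0],0],[[0,0,0],0]]'

```text
clock: 11.38
position: [0.5612, 0.1455, 0.032]
ee_rot: [0.011, 0.688, 0.726, 0.003]
contact_force: [1.1, -0.5, 0.4]
width: 0.0002
```

```bash
python3 - <<'E'
from h import *
c=(.5384,.206);fp(c);wsnap('w10');line('w10',(295,220,403,242))
E
```

```text
r 64.7 finger ang -69.4 ptr~ -85.5
11.38 [0.5612 0.1455 0.032 ] yaw 93.0 tilt [-0.012  0.02  -1.   ] F [ 1.1 -0.5  0.4] q6 -1.47
line 290 ang mod180 -86.2 pt [0.5414 0.1599]
```

Emit:
carry_out --series '[[[0,-0.8,0],0],[[0,0,0],0]]'

```text
clock: 11.6
position: [0.5605, 0.1454, 0.032]
ee_rot: [0.011, 0.688, 0.726, 0.003]
contact_force: [1.3, -0.6, 0.6]
width: -0.0002
```

```bash
python3 - <<'E'
from h import *
c=(.5384,.206);fp(c);wsnap('w11');line('w11',(295,220,403,242))
E
```

```text
r 64.5 finger ang -70.0 ptr~ -86.2
11.6 [0.5605 0.1454 0.032 ] yaw 93.1 tilt [-0.012  0.02  -1.   ] F [ 1.3 -0.6  0.6] q6 -1.47
line 335 ang mod180 -87.0 pt [0.5409 0.1603]
```

Emit:
carry_out --series '[[[0,8,0],0],[[0,12,0],0],[[0,5,-20],0],[[0,0,-30],0],[[0,0,-25],0],[[0,0,0],0]]'

```text
clock: 12.15
position: [0.5826, 0.1477, 0.1065]
ee_rot: [0.006, 0.688, 0.726, -0.002]
contact_force: [2.3, -1.1, 0.0]
width: 0.0002
```

```bash
python3 - <<'E'
from h import *
fp((.5384,.206));wsnap('w12')
im=cv2.imread('pics/w12.png');cv2.imwrite('pics/w12c.png',cv2.resize(im[60:260,220:500],None,fx=2.8,fy=2.8,interpolation=cv2.INTER_CUBIC))
E
```

```text
r 73.2 finger ang -52.8 ptr~ -67.1
12.15 [0.5826 0.1477 0.1065] yaw 93.1 tilt [-0.012  0.005 -1.   ] F [ 2.3 -1.1  0. ] q6 -1.48
```

View pics/w12c.png

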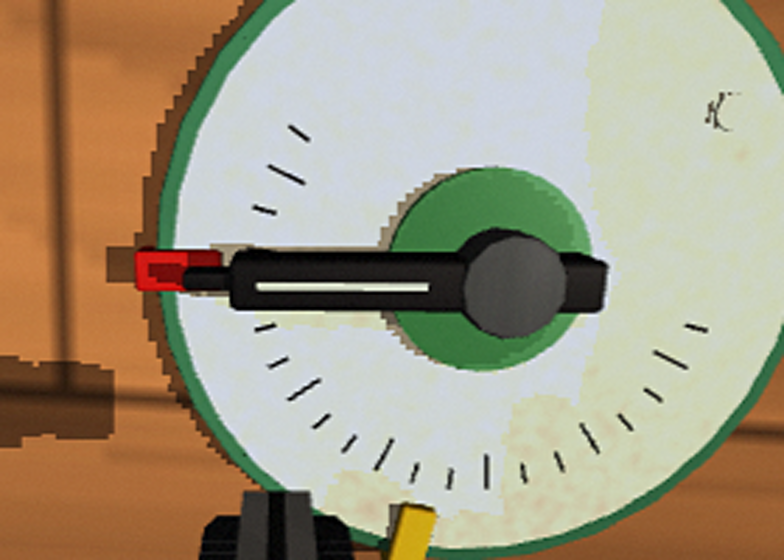

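The nose lies over the red tab. In crop pixels the hub is at (515,286), the line runs (256,286)–(428,287), the tab is about x 135–220, y 250–290, and the tip is at (186,279). I'll check it numerically.

```bash
python3 - <<'E'
from h import *
d=dict(np.load('pics/w12.npz'));k=lambda x,y:(x/2.8+220,y/2.8+60)
line('w12',(308,157,376,168))
c=(.538,.206)
measure('w12',k(515,286),k(186,277),(265,145,303,166),None)
P=ray(d,[k(136,250),k(136,288),k(220,252)],.02)[:,:2];print(P.round(4))
hub=ray(d,k(515,286),.048)[0][:2]
for h in (hub,c):
    m=P[:2].mean(0)-h;print('outer-edge mid ang',np.degrees(np.arctan2(m[1],m[0])))
# predicted tab outline vs angle, pixel rows of the tab long edges
for c in ((.538,.206),tuple(hub)):
  for a in(-85,-86,-87,-88):
    q=[(*off(c,a,1,105,s),.02) for s in(-6,6)]+[(*off(c,a,1,79,s),.02) for s in(-6,6)]+[(*off(c,a,1,88,0),.036)]
    print(a,((proj(d,q)-(220,60))*2.8).round(0).tolist())
E
```

```text
line 182 ang mod180 -86.8 pt [0.5409 0.1612]
hub [0.5381 0.2058] tab [0.5427 0.1112] r 0.0947 tabang -87.2 tip [0.5416 0.1197] r 0.0861 ptr -87.7
[[0.5381 0.1023]
 [0.5493 0.1023]
 [0.5373 0.1269]]
outer-edge mid ang -86.92107623074615
outer-edge mid ang -86.84919773039518
-85 [[135.0, 301.0], [131.0, 260.0], [221.0, 298.0], [219.0, 257.0], [183.0, 288.0]]
-86 [[134.0, 294.0], [131.0, 254.0], [221.0, 293.0], [219.0, 253.0], [183.0, 282.0]]
-87 [[133.0, 288.0], [131.0, 248.0], [220.0, 289.0], [220.0, 248.0], [183.0, 277.0]]
-88 [[133.0, 282.0], [131.0, 241.0], [220.0, 284.0], [220.0, 243.0], [183.0, 271.0]]
-85 [[134.0, 301.0], [130.0, 261.0], [221.0, 298.0], [219.0, 258.0], [183.0, 288.0]]
-86 [[133.0, 295.0], [130.0, 254.0], [220.0, 294.0], [219.0, 253.0], [182.0, 283.0]]
-87 [[132.0, 289.0], [130.0, 248.0], [220.0, 289.0], [219.0, 248.0], [182.0, 277.0]]
-88 [[132.0, 283.0], [130.0, 242.0], [219.0, 285.0], [219.0, 244.0], [182.0, 272.0]]
```

Emit:
carry_out --series '[[[0,0,-30],0],[[0,0,-30],0],[[0,0,-30],0],[[0,0,-10],0],[[0,0,0],0],[[0,0,0],0]]'

```text
clock: 12.7
position: [0.5769, 0.1484, 0.2004]
ee_rot: [-0.001, 0.688, 0.726, -0.01]
contact_force: [0.2, -0.6, 0.5]
width: 0.0002
```

```bash
python3 - <<'E'
from h import *
a=snap('scene','s2');st()
d=cv2.absdiff(cv2.imread('pics/s1.png'),a['frame']).max(2)
for n,(x,y) in dict(frame=(235,259),blank=(336,202),cork=(311,256),driver=(473,225),jar=(482,260),clamp=(198,180),temple=(390,295)).items(): print(n,np.median(d[y-10:y+11,x-14:x+15]),(d[y-10:y+11,x-14:x+15]>60).sum())
print(manip.sign_off())
E
```

```text
12.75 [0.5766 0.1483 0.1999] yaw 93.1 tilt [-0.013 -0.016 -1.   ] F [ 0.3  0.  -0.5] q6 -1.48
frame 7.0 0
blank 8.0 0
cork 8.0 0
driver 22.0 0
jar 7.0 0
clamp 7.0 0
temple 9.0 0
the job is handed in; nothing more can be done
None
```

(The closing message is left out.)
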